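Square up a stack of dish-carrier plates and hold it against the sprung fence

TASK

Tap the untidy stack of three dish-carrier plates in the assembly jig square, so that they lie flat on one another with their edges flush against the rigid side stop and the sprung fence. Then, as a third hand for a colleague who will screw them together, press the stack (not the bare fence) against the fence with a steady 10 N or so (6 to 14 N, never hard onto the fence's end stop) for at least three seconds, and finish while still pressing, without letting go. Leave the other things on the bench where they are.

Things in the scene. Friction and masses are not known exactly. Their poses are not given: they have to be found in the camera images.
- jig: fixed dark steel base plate of the jig, 12 mm thick. Origin on the bench surface, under the working centre; the base reaches x -135 to +135 and y -108 to +132 mm from it. Jig +x points from the open near side to the sprung fence (within 0.35 rad of world +x), +y away from the side stop. Near (-x) and +y sides are open to the fingers. A 30 mm high block stands behind the fence at x 114 to 128 mm
- fence (a joint): how far the fence bar is pushed back to jig +x: 0 at rest, end stop at 0.025 m. Spring of 0.8 N per mm from zero: 6 to 14 N is 0.0075 to 0.0175 m, 10 N is 0.0125 m; let go, it springs back to 0. A brass strip on the base beyond the bar's +y end spans that band in x: a thin steel pointer level with the pressing face stands over it when the force is right
- plate_low: lowest plate (bare aluminium), 80 (x) x 120 (y) x 8 mm, with two 36 mm round through holes at x = 0, y = -30 and +30 mm; about 160 g. Loose, lies flat on the jig base, long side roughly along the fence. Origin at the centre of its underside
- plate_mid: middle plate (white plastic), same outline and holes, about 80 g, lies loose on plate_low. Origin at the centre of its underside
- plate_top: top plate (grey plastic), same outline and holes, about 80 g, lies loose on plate_mid; its upper face is 24 mm above the jig base. Origin at the centre of its underside
- screw_dish: bystander: white 38 mm dish with screws, 11 mm high, standing on the near +y corner of the jig base; origin at the centre of its underside
- screwdriver: bystander: 180 mm screwdriver lying on the bench beyond the jig's +y side, along the jig's x
- screw_box: bystander: grey tray, 90 x 70 x 30 mm, on the bench beyond the side stop; origin at the centre of its underside
- petri_a: bystander: clear dish, 90 mm across, 13 mm high, on the bench to the left
- petri_b: bystander: clear dish, 60 mm across, 13 mm high, on the bench to the left
- petri_c: bystander: clear dish, 90 mm across, 13 mm high, on the bench to the right
- spare_plate: bystander: smaller aluminium plate without holes, 60 x 90 x 8 mm, on the bench to the right; not part of the stack
- wash_bottle: bystander: white bottle with cap, 60 mm across, 160 mm high, on the bench to the right
- side_stop (a point): foot of the rigid side stop's face, middle of its length: jig x -20, y -75, z 12 mm. The stop is a fixed aluminium bar along jig x, 120 long, 14 wide, 30 mm high above the base; its face looks to jig +y
- fence_face (a point): sprung aluminium fence bar, 16 (x) x 150 (y) x 30 mm, sliding along jig x. This point is at the lower middle of its pressing face, which looks to jig -x; axes parallel to the jig's. Unpressed, it is at x = +50, y = 0, z = 13 mm in the jig's frame
Not all that is in view belongs to the job. Leave any blue or green look-alike of the plate_top alone.

How it is judged:
By the outcome, as a careful person would: the job done as asked, in the order asked, and still so for the second after the job is handed in, while the arm keeps its last pose, push and grip.
It also fails if it takes over 72 s, if anything falls off the work surface, if the arm or the gripper's body presses on something with over 40 N, if the wrist force passes 120 N, or if a joint passes its speed limit or range.

ROBOT

A 7-joint arm with a two-finger parallel gripper is mounted at the origin on the work surface. World frame = base frame: x ahead of the robot, y to its left, z up, the work surface at z = 0. Lengths are in m, angles in rad, forces in N, time in s.
With the tool pointing down it reaches from about 0.425 to 0.925 m from the base axis. Payload 6.8 kg.
Tool frame: the origin (TCP) lies on the centre line of the jaws, within the pads' length; the fingertips stand 11 mm ahead of it and the grasp point (between the pads) lies 8 mm behind it; z points along the fingers, y is the direction in which the jaws open and shut (so a half turn about z gives the same grasp; the last joint's range is limited). The gripper opens to 85 mm and grips with 20 to 120 N. Pads are 22 mm wide; open, the fingers measure 114 mm over their backs; the gripper's body (76 mm by 85 mm) begins 54 mm behind the grasp point. The pads swing forward as they close: fully open they stand 13 mm farther back than shut.
Start: joints at [1.158, 0.477, 0.022, 1.555, -0.011, 1.109, -0.083], TCP at [0.203, -0.644, 0.242] pointing down, gripper open.
Joint ranges: [-2.96, 2.96], [-0.34, 2.1], [-1.41, 1.46], [0.24, 2.44], [-1.37, 4.51], [0.17, 1.92], [-2.96, 2.96]. Speed limits (rad/s): [2.39, 2.39, 3.14, 3.14, 3.14, 3.14, 3.14].

INTERFACE

Orientations are given as a rotation vector (axis times angle).
In Python, from bench import r gives the robot as it stands.
- The arm moves only by the tool send_rows, never from a script. Its argument "deltas" is a list of rows, each a list of 7 numbers: the opening, from 0 (shut) to 1 (fully open), then the shift along the tool's x, y, z as a fraction of full scale, then the turn, a rotation vector about the tool's x, y, z as a fraction of full scale. In form: [[hand, x, y, z, ax, ay, az], ...]. A call has 1 to 20 rows; each row is the pose to reach, as a shift and turn from the pose commanded when the call began, along the tool's axes at that moment, turning the shorter way round; what a row does not reach only later rows make up. Full scale, the value 1, is 150 mm for a shift and 180 degrees for a turn. A row lasts 1/12 s, in which the tool goes at most 41.7 mm and 7.16 degrees, less where a joint would pass 70% of its speed; a pose out of reach is approached as far as the arm can. A call with a number of a shift or a turn outside -1 to 1 is refused whole. A call with a gripper value outside its range is refused whole. The fingers move at their own pace and stop on an object; "squeeze" is the grip in N (left out, the last holds). Time passes only in rows, so rows that repeat a pose let the fingers close. It gives the time, the measured TCP pose, the force and the opening at its end, in the units of the state.
- r.get_obs(): the state, without advancing time (a new reading comes with each control period).
- r.grab_frame(name): name is "scene" or "top" or "wrist"; returns a dict with "pixels" (400x640x3 uint8, red, green, blue), "camera_matrix" (3x3 intrinsics, pixels), "rvec" (rotation vector, rad) and "tvec" (3), from world to camera coordinates, as OpenCV has them. Camera axes: x right, y down, z forward; pixel columns grow to the right and rows downward; lengths in m; the calibration is good to about 2 mm. A picture is of the moment at which its call begins. There is no depth.
- r.hand_in(): hands the job in, once; it reports no verdict.
The state is a dict: "clock": time; "joints": joint angles; "qvel": joint speeds; "tau": joint torques, N m; "tcp_pos": TCP position; "orientation": TCP orientation; "contact_force": force on the tool from outside, world axes, zero at the start; "moment": the same for the moment, N m; "grip_width": finger opening in m.
Only numpy, scipy, OpenCV 4.12 (cv2) and the standard library are available. Lean on these libraries where they do the work, as an engineer would, in place of code of your own. Each camera call takes 0.05 s, during which the arm holds its last target. There are 200 camera calls.

## Working session

There is one attempt and no reset: what is moved stays moved. The work goes in short steps, Python scripts to look and compute and a tool call to move; the robot and the scene stay as the last step left them, time stands still between calls to the robot, and variables do not carry over. Pictures are saved under pics/ and viewed, about 8 in all and at most 12, crops included, and the job is handed in when it is done.

Besides the shell and the picture viewer there is one more tool, called after "Request:" by a JSON object that holds its "name" and its "arguments", one argument or row to a line. send_rows: Moves the arm, as the interface text tells. Shift numbers are shares of 150 mm and turn numbers shares of 180 degrees, none past 1 either way. Its arguments: {"type":"object","properties":{"deltas":{"type":"array","items":{"type":"array","items":{"type":"number"}}},"squeeze":{"type":"number"}},"required":["deltas"]}

```bash
mkdir -p pics; ls; cat > h.py <<'E'
import numpy as np, cv2
from scipy.spatial.transform import Rotation as R
from bench import r
def grab(n,f):
    d=r.grab_frame(n); cv2.imwrite(f'pics/{f}.png',d['pixels'][:,:,::-1]); np.save(f'pics/{f}.npy',{k:np.array(d[k]) for k in d},allow_pickle=True); return d
def load(f): return np.load(f'pics/{f}.npy',allow_pickle=True).item()
def ray(d,uv,z):
    Rm=cv2.Rodrigues(np.array(d['rvec'],float))[0]; t=np.array(d['tvec'],float).ravel(); K=np.array(d['camera_matrix'])
    uv=np.atleast_2d(uv).astype(float); p=np.c_[uv,np.ones(len(uv))]@np.linalg.inv(K).T@Rm; c=-Rm.T@t
    return c+p*((z-c[2])/p[:,2])[:,None]
def proj(d,P): return cv2.projectPoints(np.atleast_2d(np.array(P,float)),np.array(d['rvec'],float),np.array(d['tvec'],float),np.array(d['camera_matrix'],float),None)[0][:,0]
E
python3 - <<'E'
from h import *
a=grab('scene','s0');b=grab('top','t0')
o=r.get_obs();print(o)
for d in(a,b):
    Rm=cv2.Rodrigues(np.array(d['rvec'],float))[0];print(-Rm.T@np.array(d['tvec']).ravel(),d['camera_matrix'])
E
```

```text
pics
{'clock': 0.1, 'joints': array([ 1.15791944,  0.47770805,  0.02233297,  1.55634851, -0.01151326,
        1.1093336 , -0.08314964]), 'qvel': array([ 1.16282441e-03, -1.04155624e-03,  8.90220838e-04, -3.25195513e-03,
        1.41639452e-03, -2.63736770e-03,  8.09793119e-05]), 'tau': array([ 5.05917749e-03, -5.97759140e+01,  1.61442328e+00, -2.81951487e+01,
        1.29768590e-02,  5.09355115e-03, -8.75631855e-06]), 'tcp_pos': array([ 0.2023957 , -0.64339062,  0.24143077]), 'orientation': array([-3.10357993e+00, -4.76602324e-01,  5.60321419e-04]), 'contact_force': array([-0.10137685, -0.49569174, -0.2828949 ]), 'moment': array([-0.01430507,  0.00323674, -0.02839892]), 'grip_width': 0.0857665254077191}
[1.199269   0.63925134 1.27720575] [[487.44576802   0.         310.42833658]
 [  0.         487.44576802 197.97794948]
 [  0.           0.           1.        ]]
[0.18025214 0.01401659 1.81908184] [[493.13348329   0.         322.93032835]
 [  0.         493.13348329 200.03293179]
 [  0.           0.           1.        ]]
```

View pics/t0.png

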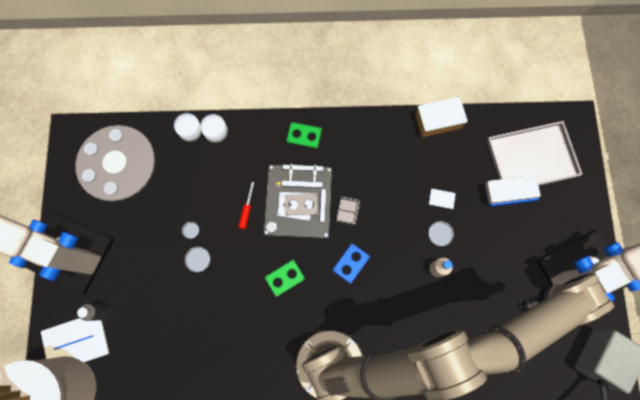

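View pics/s0.png

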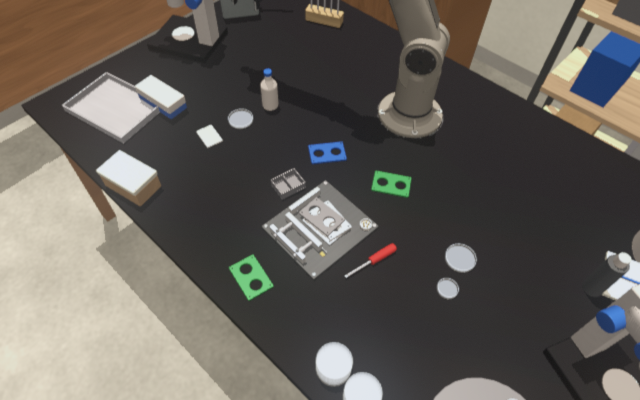

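The top view shows the jig at about (298,200). The fence and its block are at image-top (world +x), the side stop on the right at (323,205), and the stack at (298,205). The green plates (305,134) and (285,278) and the blue one (351,262) are look-alikes and off limits. The target is the grey, white and aluminium stack inside the jig.

```bash
python3 - <<'E'
from h import *
d=load('t0')
print(ray(d,[[270,165],[331,167],[328,238],[264,236],[298,205]],0.012).round(3))
im=cv2.imread('pics/t0.png')[150:250,230:370]
cv2.imwrite('pics/t0c.png',cv2.resize(im,None,fx=5.7,fy=5.7,interpolation=cv2.INTER_CUBIC))
s=cv2.imread('pics/s0.png')[170:285,250:390]
cv2.imwrite('pics/s0c.png',cv2.resize(s,None,fx=5,fy=5,interpolation=cv2.INTER_CUBIC))
o=r.get_obs();print(R.from_rotvec(o['orientation']).as_matrix().round(3))
w=grab('wrist','w0');Rm=cv2.Rodrigues(np.array(w['rvec'],float))[0];c=-Rm.T@np.array(w['tvec']).ravel()
T=R.from_rotvec(o['orientation']).as_matrix();print('cam in tool',T.T@(c-o['tcp_pos']),'axes',(T.T@Rm.T).round(2),w['camera_matrix'])
E
```

```text
[[ 0.734  0.207  0.012]
 [ 0.72  -0.026  0.012]
 [ 0.447 -0.006  0.012]
 [ 0.461  0.23   0.012]
 [ 0.575  0.102  0.012]]
[[ 0.954  0.3   -0.001]
 [ 0.3   -0.954  0.002]
 [-0.    -0.002 -1.   ]]
cam in tool [ 0.06590662 -0.00017481 -0.1309861 ] axes [[-0.   -0.97 -0.26]
 [ 1.   -0.   -0.  ]
 [ 0.   -0.26  0.97]] [[295.41010194   0.         319.75238018]
 [  0.         295.41010194 198.29203422]
 [  0.           0.           1.        ]]
```

View pics/t0c.png

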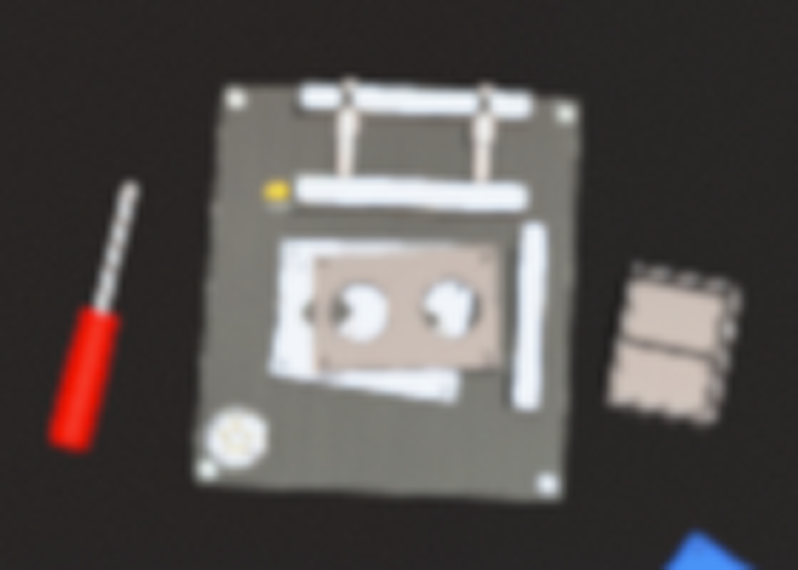

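The crop shows jig yaw of a few degrees. The grey top plate is at (405,305), the white mid plate sticks out to the left and below, the fence is at (410,193), the stop at (530,315), the brass strip at (277,190) and the screw dish at (235,437). Next I fly above it.

Request:
{"name": "send_rows", "arguments": {
  "deltas": [
    [1, 0.3, -0.3, -0.3, 0, 0, 0],
    [1, 0.5, -0.5, -0.4, 0, 0, 0],
    [1, 0.75, -0.75, -0.4, 0, 0, 0],
    [1, 1, -1, -0.4, 0, 0, 0],
    [1, 1, -1, -0.4, 0, 0, 0],
    [1, 1, -1, -0.4, 0, 0, 0]
  ]
}}

```text
clock: 0.65
tcp_pos: [0.3041, -0.4506, 0.3029]
orientation: [-3.102, -0.486, -0.003]
contact_force: [0.9, 0.0, 0.4]
grip_width: 0.0856
```

Request:
{"name": "send_rows", "arguments": {
  "deltas": [
    [1, 0.2, -0.2, 0, 0, 0, 0],
    [1, 0.4, -0.4, 0, 0, 0, 0],
    [1, 0.6, -0.6, 0, 0, 0, 0],
    [1, 0.8, -0.8, 0, 0, 0, 0],
    [1, 1, -1, 0, 0, 0, 0],
    [1, 1, -1, 0, 0, 0, 0]
  ]
}}

```text
clock: 1.15
tcp_pos: [0.4024, -0.2601, 0.3025]
orientation: [-3.101, -0.493, -0.003]
contact_force: [-0.1, 0.4, 0.0]
grip_width: 0.085
```

Request:
{"name": "send_rows", "arguments": {
  "deltas": [
    [1, 0.2, -0.2, 0, 0, 0, 0],
    [1, 0.4, -0.4, 0, 0, 0, 0],
    [1, 0.6, -0.6, 0, 0, 0, 0],
    [1, 0.8, -0.8, 0, 0, 0, 0],
    [1, 1, -1, 0, 0, 0, 0],
    [1, 1, -1, 0, 0, 0, 0]
  ]
}}

```text
clock: 1.65
tcp_pos: [0.4994, -0.0714, 0.3026]
orientation: [-3.099, -0.493, -0.004]
contact_force: [0.7, 0.8, 0.6]
grip_width: 0.0853
```

Request:
{"name": "send_rows", "arguments": {
  "deltas": [
    [1, 0.2, -0.2, 0, 0, 0, 0.03],
    [1, 0.4, -0.4, 0, 0, 0, 0.06],
    [1, 0.6, -0.6, 0, 0, 0, 0.09],
    [1, 0.8, -0.8, 0, 0, 0, 0.12],
    [1, 0.94, -0.94, 0, 0, 0, 0.12],
    [1, 0.94, -0.94, 0, 0, 0, 0.12],
    [1, 0.94, -0.94, 0, 0, 0, 0.12]
  ]
}}

```text
clock: 2.23
tcp_pos: [0.589, 0.0992, 0.3016]
orientation: [-3.139, 0.107, 0.002]
contact_force: [-0.2, -0.0, 0.8]
grip_width: 0.0853
```

```bash
python3 - <<'E'
from h import *
w=grab('wrist','w1')
o=r.get_obs();print(o['clock'],o['tcp_pos'],R.from_rotvec(o['orientation']).as_matrix().round(3))
E
```

```text
2.2833 [0.58880113 0.09701073 0.30165551] [[ 0.997 -0.071 -0.001]
 [-0.071 -0.997 -0.001]
 [-0.001  0.001 -1.   ]]
```

View pics/w1.png

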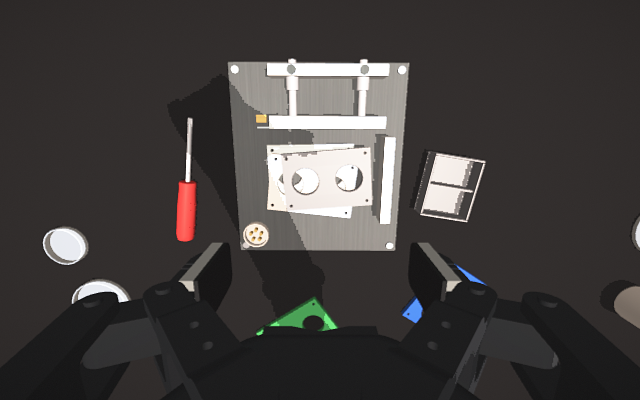

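The wrist view shows the base plate corners at (229,63), (409,63), (395,250) and (241,250). The fence lower edge is at about row 128, the stop face at about column 381, the top plate corners at about (281,151), (370,147), (373,206), (286,210), and the pointer at (262,127).

```bash
python3 - <<'E'
from h import *
d=load('w1')
g=cv2.cvtColor(d['pixels'],cv2.COLOR_RGB2GRAY)
m=((g>60)).astype(np.uint8); m[255:]=0; m[:,:225]=0;m[:,412:]=0
m=cv2.morphologyEx(m,cv2.MORPH_CLOSE,np.ones((9,9)))
c=max(cv2.findContours(m,cv2.RETR_EXTERNAL,cv2.CHAIN_APPROX_NONE)[0],key=cv2.contourArea)
q=cv2.approxPolyDP(cv2.convexHull(c),6,True)[:,0];print(q.tolist())
for uv in ([[229,63],[409,63],[395,250],[241,250]],q):
    P=ray(d,uv,.012);print(P.round(4).tolist())
P=ray(d,[[229,63],[409,63],[395,250],[241,250]],.012)
J=np.array([[.135,.132],[.135,-.108],[-.135,-.108],[-.135,.132]])
A=J-J.mean(0);B=P[:,:2]-P[:,:2].mean(0)
yaw=np.arctan2((A[:,0]*B[:,1]-A[:,1]*B[:,0]).sum(),(A*B).sum())
Rz=np.array([[np.cos(yaw),-np.sin(yaw)],[np.sin(yaw),np.cos(yaw)]]);o=P[:,:2].mean(0)-Rz@J.mean(0)
print('jig',o,yaw,'resid',((A@Rz.T-B)*1000).round(1).tolist())
np.save('jig.npy',[*o,yaw])
print('top plate jig mm',((ray(d,[[281,151],[370,147],[373,206],[286,210]],.036)[:,:2]-o)@Rz*1000).round(1).tolist())
print('mid', ((ray(d,[[267,145],[267,209],[350,217]],.028)[:,:2]-o)@Rz*1000).round(1).tolist())
print('fence bottom edge top z43',((ray(d,[[268,129],[386,128]],.043)[:,:2]-o)@Rz*1000).round(1).tolist(),'stop top', ((ray(d,[[385,138],[381,223]],.042)[:,:2]-o)@Rz*1000).round(1).tolist())
print('dish',((ray(d,[[256,235]],.023)[:,:2]-o)@Rz*1000).round(1).tolist())
t=R.from_rotvec(r.get_obs()['orientation']).as_matrix();print('tool yaw',np.arctan2(t[1,0],t[0,0]),'tcp in jig',(r.get_obs()['tcp_pos'][:2]-o)@Rz*1000)
E
```

```text
[[408, 62], [395, 249], [241, 249], [228, 61]]
[[0.7337, 0.2097, 0.012], [0.7175, -0.026, 0.012], [0.4516, -0.007, 0.012], [0.4677, 0.2306, 0.012]]
[[0.7188, -0.0247, 0.012], [0.4533, -0.007, 0.012], [0.4694, 0.2304, 0.012], [0.7362, 0.2107, 0.012]]
jig [0.59176139 0.08987   ] -0.07193754560152524 resid [[2.2, 2.1], [1.2, -1.6], [-2.2, -1.1], [-1.1, 0.6]]
top plate jig mm [[21.0, 61.8], [26.7, -56.5], [-54.9, -64.6], [-61.3, 57.3]]
mid [[28.2, 81.5], [-62.4, 85.4], [-74.0, -33.8]]
fence bottom edge top z43 [[49.7, 76.7], [51.5, -74.7]] stop top [[38.9, -74.4], [-77.9, -76.0]]
dish [[-104.4, 104.4]]
tool yaw -0.07085241511284997 tcp in jig [-3.46585047  6.90949646]
```

Request:
{"name": "send_rows", "arguments": {
  "deltas": [
    [0.7, -0.2, 0, 0.2, 0, 0, 0],
    [0.7, -0.4, -0.02, 0.4, 0, 0, 0],
    [0.7, -0.67, -0.02, 0.7, 0, 0, 0],
    [0.7, -0.67, -0.02, 0.9, 0, 0, 0],
    [0.7, -0.67, -0.02, 1, 0, 0, 0],
    [0.7, -0.67, -0.02, 1, 0, 0, 0]
  ]
}}

```text
clock: 2.78
tcp_pos: [0.4847, 0.104, 0.1485]
orientation: [3.136, -0.116, -0.012]
contact_force: [-0.5, 0.3, -0.2]
grip_width: 0.06
```

Request:
{"name": "send_rows", "arguments": {
  "deltas": [
    [0.7, 0, 0, 0.25, 0, 0, 0],
    [0.7, 0, 0, 0.5, 0, 0, 0],
    [0.7, 0, 0, 0.7, 0, 0, 0],
    [0.7, 0, 0, 0.75, 0, 0, 0],
    [0.7, 0, 0, 0.75, 0, 0, 0]
  ]
}}

```text
clock: 3.2
tcp_pos: [0.4889, 0.1061, 0.0392]
orientation: [3.138, -0.116, -0.003]
contact_force: [-0.3, -0.3, -0.3]
grip_width: 0.0597
```

Request:
{"name": "send_rows", "arguments": {
  "deltas": [
    [0.7, 0, 0, 0.02, 0, 0, 0],
    [0.7, 0, 0, 0.04, 0, 0, 0],
    [0.7, 0, 0, 0.06, 0, 0, 0],
    [0.7, 0, 0, 0.07, 0, 0, 0],
    [0.7, 0, 0, 0.07, 0, 0, 0]
  ]
}}

```text
clock: 3.62
tcp_pos: [0.4894, 0.1075, 0.0298]
orientation: [-3.139, 0.114, -0.002]
contact_force: [0.4, 0.5, -0.7]
grip_width: 0.0599
```

Request:
{"name": "send_rows", "arguments": {
  "deltas": [
    [0.7, 0, 0, 0.01, 0, 0, 0],
    [0.7, 0, 0, 0.02, 0, 0, 0],
    [0.7, 0, 0, 0.03, 0, 0, 0],
    [0.7, 0, 0, 0.04, 0, 0, 0],
    [0.7, 0, 0, 0.04, 0, 0, 0]
  ]
}}

```text
clock: 4.03
tcp_pos: [0.4888, 0.1074, 0.023]
orientation: [3.139, -0.113, -0.001]
contact_force: [0.4, 0.1, 0.0]
grip_width: 0.0602
```

Request:
{"name": "send_rows", "arguments": {
  "deltas": [
    [0.7, 0, 0, 0.01, 0, 0, 0],
    [0.7, 0, 0, 0.02, 0, 0, 0],
    [0.7, 0, 0, 0.02, 0, 0, 0]
  ]
}}

```text
clock: 4.28
tcp_pos: [0.4888, 0.1074, 0.02]
orientation: [3.139, -0.113, -0.001]
contact_force: [0.2, -0.1, 0.4]
grip_width: 0.0597
```

Request:
{"name": "send_rows", "arguments": {
  "deltas": [
    [0.7, 0, 0, 0.01, 0, 0, 0],
    [0.7, 0, 0, 0.01, 0, 0, 0]
  ]
}}

```text
clock: 4.45
tcp_pos: [0.4889, 0.1074, 0.0186]
orientation: [3.139, -0.113, -0.0]
contact_force: [-1.1, -0.3, -0.2]
grip_width: 0.0599
```

Request:
{"name": "send_rows", "arguments": {
  "deltas": [
    [0.7, 0, 0, 0.01, 0, 0, 0],
    [0.7, 0, 0, 0.01, 0, 0, 0]
  ]
}}

```text
clock: 4.62
tcp_pos: [0.4891, 0.1075, 0.018]
orientation: [3.139, -0.113, 0.0]
contact_force: [-3.0, -1.2, 11.3]
grip_width: 0.0595
```

```bash
python3 - <<'E'
from h import *
d=grab('scene','s1')
uv=proj(d,[[.489,.107,.03]])[0];print(uv)
x,y=map(int,uv);im=cv2.imread('pics/s1.png')[y-60:y+45,x-100:x+60]
cv2.imwrite('pics/s1c.png',cv2.resize(im,None,fx=5,fy=5,interpolation=cv2.INTER_CUBIC))
E
```

```text
[343.35471588 203.06719569]
```

View pics/s1c.png

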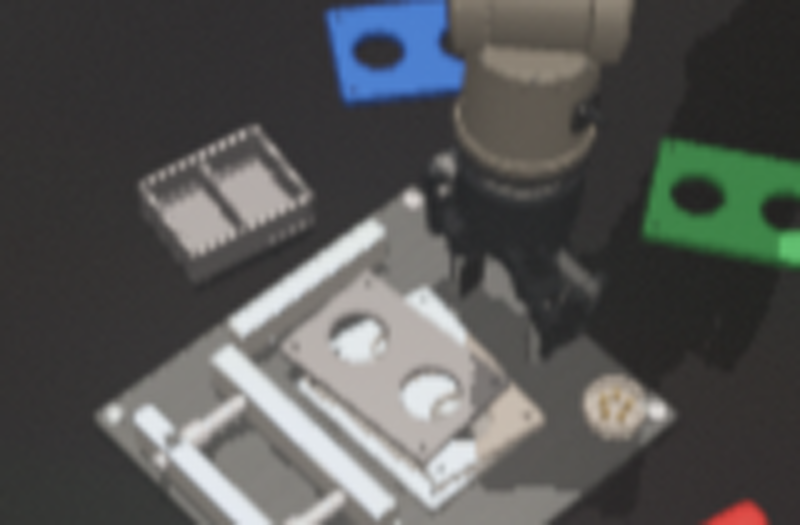

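The crop shows the fingertips standing just short of the stack's near edges, and the base contact is now located (TCP z about 18 mm). I lift 3 mm and push the stack toward the fence.

Request:
{"name": "send_rows", "arguments": {
  "deltas": [
    [0.7, 0, 0, -0.023, 0, 0, 0],
    [0.7, 0.03, 0, -0.023, 0, 0, 0],
    [0.7, 0.06, 0, -0.023, 0, 0, 0],
    [0.7, 0.09, 0, -0.023, 0, 0, 0],
    [0.7, 0.12, 0, -0.023, 0, 0, 0],
    [0.7, 0.15, 0, -0.023, 0, 0, 0],
    [0.7, 0.18, 0, -0.023, 0, 0, 0],
    [0.7, 0.21, 0, -0.023, 0, 0, 0],
    [0.7, 0.24, 0, -0.023, 0, 0, 0],
    [0.7, 0.27, 0, -0.023, 0, 0, 0],
    [0.7, 0.3, 0, -0.023, 0, 0, 0],
    [0.7, 0.33, 0, -0.023, 0, 0, 0],
    [0.7, 0.36, 0, -0.023, 0, 0, 0],
    [0.7, 0.39, 0, -0.023, 0, 0, 0],
    [0.7, 0.41, 0, -0.023, 0, 0, 0],
    [0.7, 0.41, 0, -0.023, 0, 0, 0]
  ]
}}

```text
clock: 6.0
tcp_pos: [0.5514, 0.1029, 0.0208]
orientation: [-3.139, 0.114, -0.002]
contact_force: [0.1, 0.2, -0.1]
grip_width: 0.0598
```

Request:
{"name": "send_rows", "arguments": {
  "deltas": [
    [0.7, 0.01, 0, 0, 0, 0, 0],
    [0.7, 0.02, 0, 0, 0, 0, 0],
    [0.7, 0.03, 0, 0, 0, 0, 0],
    [0.7, 0.03, 0, 0, 0, 0, 0]
  ]
}}

```text
clock: 6.33
tcp_pos: [0.5537, 0.1029, 0.0207]
orientation: [3.139, -0.112, -0.003]
contact_force: [-4.5, 0.8, 2.7]
grip_width: 0.06
```

```bash
python3 - <<'E'
from h import *
grab('wrist','w2');o=r.get_obs();x,y,a=np.load('jig.npy');t=R.from_euler('z',-a).apply(np.array(o['tcp_pos'])-[x,y,0]);print(t*1000,R.from_euler('z',-a).apply(o['contact_force']))
im=cv2.imread('pics/w2.png');cv2.imwrite('pics/w2c.png',im[120:360,140:500])
E
```

```text
[-38.83253907  10.32088198  20.7073519 ] [-4.57165166  1.38630654  2.46896162]
```

View pics/w2.png

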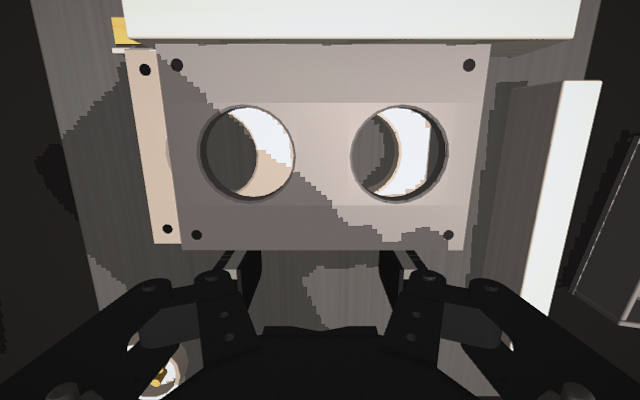

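The wrist view shows the plates now parallel and against the fence, with the mid plate still sticking out to the left (+y, columns 125–180) and a gap on the right to the stop. Next is the y push.

Request:
{"name": "send_rows", "arguments": {
  "deltas": [
    [0.7, -0.1, 0, 0, 0, 0, 0],
    [0.7, -0.2, 0, -0.1, 0, 0, 0],
    [0.5, -0.3, 0, -0.3, 0, 0, 0],
    [0.35, -0.3, 0, -0.5, 0, 0, 0],
    [0.35, -0.3, 0, -0.6, 0, 0, 0],
    [0.35, -0.3, 0, -0.6, 0, 0, 0]
  ]
}}

```text
clock: 6.88
tcp_pos: [0.513, 0.1067, 0.1147]
orientation: [-3.138, 0.114, -0.013]
contact_force: [0.2, -0.3, -1.1]
grip_width: 0.0297
```

```bash
cat >> h.py <<'E'
def st():
    o=r.get_obs();x,y,a=np.load('jig.npy');Q=R.from_euler('z',-a);t=R.from_rotvec(o['orientation']).as_matrix()
    print('t',round(o['clock'],2),'jig tcp mm',(Q.apply(np.array(o['tcp_pos'])-[x,y,0])*1000).round(1),'F',Q.apply(o['contact_force']).round(1),'M',np.round(o['moment'],2),'toolx yaw rel jig deg',np.degrees(np.arctan2(t[1,0],t[0,0])-a).round(2),'tilt',t[2].round(3),'j',np.round(o['joints'],2),'w',o['grip_width'])
E
python3 -c "from h import *; st()"
```

```text
t 6.88 jig tcp mm [-79.8  11.1 114.7] F [ 0.2 -0.3 -1.1] M [ 0.02 -0.01  0.02] toolx yaw rel jig deg -0.03 tilt [ 0.008 -0.002 -1.   ] j [ 0.02  0.43 -0.43  2.01  0.26  0.75 -2.2 ] w 0.029688108244344764
```

Request:
{"name": "send_rows", "arguments": {
  "deltas": [
    [0.35, 0.1, -0.2, 0, 0, 0, -0.035],
    [0.35, 0.2, -0.4, 0, 0, 0, -0.07],
    [0.35, 0.3, -0.6, 0, 0, 0, -0.11],
    [0.35, 0.4, -0.66, 0, 0, 0, -0.15],
    [0.35, 0.5, -0.66, 0, 0, 0, -0.19],
    [0.35, 0.56, -0.66, 0, 0, 0, -0.23],
    [0.35, 0.56, -0.66, 0, 0, 0, -0.27],
    [0.35, 0.56, -0.66, 0, 0, 0, -0.31],
    [0.35, 0.56, -0.66, 0, 0, 0, -0.35],
    [0.35, 0.56, -0.66, 0, 0, 0, -0.39],
    [0.35, 0.56, -0.66, 0, 0, 0, -0.43],
    [0.35, 0.56, -0.66, 0, 0, 0, -0.47],
    [0.35, 0.56, -0.66, 0, 0, 0, -0.5],
    [0.35, 0.56, -0.66, 0, 0, 0, -0.5],
    [0.35, 0.56, -0.66, 0, 0, 0, -0.5]
  ]
}}

```text
clock: 8.13
tcp_pos: [0.601, 0.1983, 0.1099]
orientation: [-2.304, -2.135, 0.0]
contact_force: [0.0, -0.1, 0.6]
grip_width: 0.0297
```

```bash
python3 -c "from h import *; st()"
```

```text
t 8.13 jig tcp mm [  1.4 108.8 109.9] F [ 0.  -0.1  0.6] M [-0.    0.02  0.02] toolx yaw rel jig deg 89.77 tilt [ 0.    -0.001 -1.   ] j [ 0.12  0.68 -0.76  1.73  0.56  0.96 -0.94] w 0.02973792447161703
```

Request:
{"name": "send_rows", "arguments": {
  "deltas": [
    [0.35, 0, 0.02, 0.2, 0, 0, 0],
    [0.35, 0, 0.02, 0.4, 0, 0, 0],
    [0.35, 0, 0.02, 0.52, 0, 0, 0],
    [0.35, 0, 0.02, 0.55, 0, 0, 0],
    [0.35, 0, 0.02, 0.56, 0, 0, 0],
    [0.35, 0, 0.02, 0.56, 0, 0, 0]
  ]
}}

```text
clock: 8.63
tcp_pos: [0.6042, 0.1989, 0.0273]
orientation: [2.301, 2.139, 0.001]
contact_force: [0.7, -0.0, 0.1]
grip_width: 0.0299
```

Request:
{"name": "send_rows", "arguments": {
  "deltas": [
    [0.35, 0, 0, 0.01, 0, 0, 0],
    [0.35, 0, 0, 0.015, 0, 0, 0],
    [0.35, 0, 0, 0.015, 0, 0, 0]
  ]
}}

```text
clock: 8.88
tcp_pos: [0.6045, 0.1986, 0.0255]
orientation: [2.3, 2.139, 0.002]
contact_force: [0.8, 0.5, -0.2]
grip_width: 0.03
```

Request:
{"name": "send_rows", "arguments": {
  "deltas": [
    [0.35, 0, 0, 0.005, 0, 0, 0],
    [0.35, 0, 0, 0.01, 0, 0, 0],
    [0.35, 0, 0, 0.01, 0, 0, 0]
  ]
}}

```text
clock: 9.13
tcp_pos: [0.6039, 0.1983, 0.0231]
orientation: [2.3, 2.139, 0.0]
contact_force: [0.2, -0.3, -0.3]
grip_width: 0.03
```

Request:
{"name": "send_rows", "arguments": {
  "deltas": [
    [0.35, -0.03, 0, 0, 0, 0, 0],
    [0.35, -0.06, 0, 0, 0, 0, 0],
    [0.35, -0.09, 0, 0, 0, 0, 0],
    [0.35, -0.12, 0, 0, 0, 0, 0],
    [0.35, -0.15, 0, 0, 0, 0, 0],
    [0.35, -0.18, 0, 0, 0, 0, 0],
    [0.35, -0.21, 0, 0, 0, 0, 0],
    [0.35, -0.24, 0, 0, 0, 0, 0],
    [0.35, -0.27, 0, 0, 0, 0, 0],
    [0.35, -0.3, 0, 0, 0, 0, 0],
    [0.35, -0.32, 0, 0, 0, 0, 0],
    [0.35, -0.33, 0, 0, 0, 0, 0],
    [0.35, -0.34, 0, 0, 0, 0, 0],
    [0.35, -0.34, 0, 0, 0, 0, 0]
  ]
}}

```text
clock: 10.3
tcp_pos: [0.6001, 0.1471, 0.023]
orientation: [2.3, 2.139, -0.001]
contact_force: [-0.6, 2.2, -0.3]
grip_width: 0.03
```

Request:
{"name": "send_rows", "arguments": {
  "deltas": [
    [0.35, -0.007, 0, 0, 0, 0, 0],
    [0.35, -0.014, 0, 0, 0, 0, 0],
    [0.35, -0.014, 0, 0, 0, 0, 0]
  ]
}}

```text
clock: 10.55
tcp_pos: [0.6, 0.1458, 0.023]
orientation: [-2.3, -2.14, -0.001]
contact_force: [-1.1, 2.8, -1.2]
grip_width: 0.0301
```

```bash
python3 -c "from h import *; st()"
```

```text
t 10.55 jig tcp mm [ 4.2 56.3 23. ] F [-1.3  2.7 -1.2] M [ 0.72  0.21 -0.1 ] toolx yaw rel jig deg 90.0 tilt [ 0.001  0.    -1.   ] j [ 0.16  0.77 -0.69  1.8   0.66  0.81 -0.94] w 0.030087532303945654
```

Request:
{"name": "send_rows", "arguments": {
  "deltas": [
    [0.35, -0.007, 0, 0, 0, 0, 0],
    [0.35, -0.014, 0, 0, 0, 0, 0],
    [0.35, -0.014, 0, 0, 0, 0, 0]
  ]
}}

```text
clock: 10.8
tcp_pos: [0.6, 0.1457, 0.0234]
orientation: [-2.298, -2.14, -0.005]
contact_force: [-0.7, 7.5, -1.3]
grip_width: 0.0296
```

Request:
{"name": "send_rows", "arguments": {
  "deltas": [
    [0.35, -0.007, 0, 0, 0, 0, 0],
    [0.35, -0.007, 0, 0, 0, 0, 0],
    [0.35, -0.007, 0, 0, 0, 0, 0]
  ]
}}

```text
clock: 11.05
tcp_pos: [0.6, 0.1457, 0.0237]
orientation: [-2.296, -2.14, -0.007]
contact_force: [-0.1, 9.6, -1.4]
grip_width: 0.0299
```

```bash
python3 -c "from h import *; st(); grab('wrist','w3')"
```

```text
t 11.05 jig tcp mm [ 4.2 56.3 23.7] F [-0.8  9.6 -1.4] M [ 1.91  0.06 -0.15] toolx yaw rel jig deg 90.09 tilt [ 0.005  0.001 -1.   ] j [ 0.16  0.77 -0.7   1.81  0.65  0.81 -0.93] w 0.029863653742182524
```

View pics/w3.png

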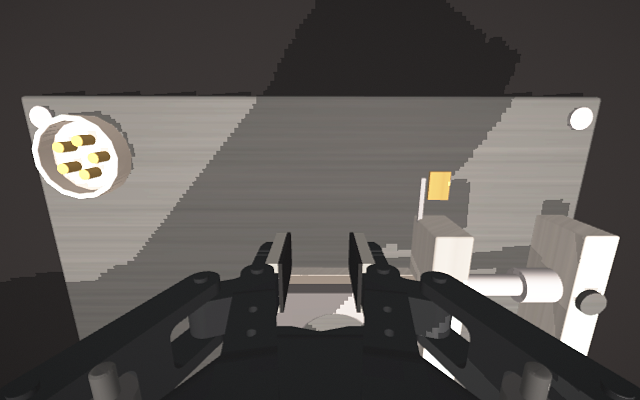

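The wrist view shows the +y edges of the plates in line between the fingertips at (320,280), against the stop at about 9.6 N. The pointer at (422,190) is at rest, left of the brass strip. I now back off and go to the near side for the press.

Request:
{"name": "send_rows", "arguments": {
  "deltas": [
    [0.35, 0.05, 0, 0, 0, 0, 0],
    [0.35, 0.25, 0, 0, 0, 0, 0],
    [0.35, 0.27, 0, -0.25, 0, 0, 0],
    [0.5, 0.27, 0, -0.45, 0, 0, 0],
    [0.7, 0.27, 0, -0.6, 0, 0, 0],
    [0.7, 0.27, 0, -0.6, 0, 0, 0]
  ]
}}

```text
clock: 11.6
tcp_pos: [0.6058, 0.1834, 0.1181]
orientation: [2.297, 2.136, 0.01]
contact_force: [0.5, 0.5, -0.7]
grip_width: 0.0599
```

Request:
{"name": "send_rows", "arguments": {
  "deltas": [
    [0.7, -0.1, -0.1, 0, 0, 0, 0.035],
    [0.7, -0.2, -0.2, 0, 0, 0, 0.07],
    [0.7, -0.3, -0.3, 0, 0, 0, 0.11],
    [0.7, -0.4, -0.4, 0, 0, 0, 0.15],
    [0.7, -0.5, -0.5, 0, 0, 0, 0.19],
    [0.7, -0.6, -0.6, 0, 0, 0, 0.23],
    [0.7, -0.73, -0.66, 0, 0, 0, 0.27],
    [0.7, -0.73, -0.66, 0, 0, 0, 0.31],
    [0.7, -0.73, -0.66, 0, 0, 0, 0.35],
    [0.7, -0.73, -0.66, 0, 0, 0, 0.39],
    [0.7, -0.73, -0.66, 0, 0, 0, 0.43],
    [0.7, -0.73, -0.66, 0, 0, 0, 0.47],
    [0.7, -0.73, -0.66, 0, 0, 0, 0.5],
    [0.7, -0.73, -0.66, 0, 0, 0, 0.5],
    [0.7, -0.73, -0.66, 0, 0, 0, 0.5]
  ]
}}

```text
clock: 12.85
tcp_pos: [0.496, 0.0799, 0.1128]
orientation: [3.138, -0.109, -0.0]
contact_force: [0.7, 0.1, 0.1]
grip_width: 0.0598
```

```bash
python3 -c "from h import *; st(); grab('wrist','w4')"
```

```text
t 12.85 jig tcp mm [-94.8 -16.8 112.8] F [0.7 0.1 0.1] M [ 0.01 -0.05  0.02] toolx yaw rel jig deg 0.14 tilt [-0.     0.001 -1.   ] j [ 0.09  0.41 -0.46  2.05  0.27  0.74 -2.17] w 0.05979739765640407
```

View pics/w4.png

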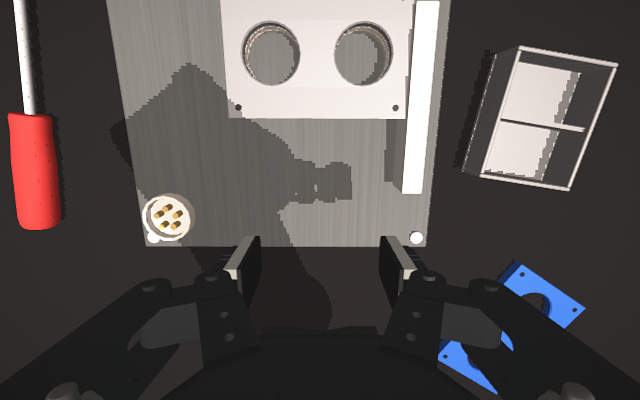

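The stack now looks like a single block: the holes line up at (271,53) and (363,53), and the right edge lies along the stop at column 408. I descend and press.

Request:
{"name": "send_rows", "arguments": {
  "deltas": [
    [0.7, 0, -0.01, 0.25, 0, 0, 0],
    [0.7, 0, -0.01, 0.45, 0, 0, 0],
    [0.7, 0, -0.01, 0.57, 0, 0, 0],
    [0.7, 0, -0.01, 0.6, 0, 0, 0],
    [0.7, 0, -0.01, 0.61, 0, 0, 0],
    [0.7, 0, -0.01, 0.61, 0, 0, 0]
  ]
}}

```text
clock: 13.4
tcp_pos: [0.4965, 0.0822, 0.0219]
orientation: [-3.139, 0.112, -0.0]
contact_force: [-0.0, 0.1, 0.0]
grip_width: 0.0593
```

Request:
{"name": "send_rows", "arguments": {
  "deltas": [
    [0.7, 0.05, 0, 0, 0, 0, 0],
    [0.7, 0.1, 0, 0, 0, 0, 0],
    [0.7, 0.15, 0, 0, 0, 0, 0],
    [0.7, 0.2, 0, 0, 0, 0, 0],
    [0.7, 0.24, 0, 0, 0, 0, 0],
    [0.7, 0.28, 0, 0, 0, 0, 0],
    [0.7, 0.31, 0, 0, 0, 0, 0],
    [0.7, 0.34, 0, 0, 0, 0, 0],
    [0.7, 0.36, 0, 0, 0, 0, 0],
    [0.7, 0.37, 0, 0, 0, 0, 0],
    [0.7, 0.38, 0, 0, 0, 0, 0],
    [0.7, 0.39, 0, 0, 0, 0, 0],
    [0.7, 0.39, 0, 0, 0, 0, 0]
  ]
}}

```text
clock: 14.48
tcp_pos: [0.5523, 0.078, 0.0211]
orientation: [3.139, -0.113, -0.006]
contact_force: [-4.7, 0.3, 4.3]
grip_width: 0.0598
```

```bash
python3 -c "from h import *; st()"
```

```text
t 14.48 jig tcp mm [-38.5 -14.7  21.1] F [-4.7  0.   4.3] M [-0.    1.08 -0.12] toolx yaw rel jig deg 0.01 tilt [-0.004  0.001 -1.   ] j [ 0.04  0.62 -0.38  1.96  0.38  0.63 -2.22] w 0.059766917688812225
```

Request:
{"name": "send_rows", "arguments": {
  "deltas": [
    [0.7, 0.01, 0, 0, 0, 0, 0],
    [0.7, 0.02, 0, 0, 0, 0, 0],
    [0.7, 0.03, 0, 0, 0, 0, 0],
    [0.7, 0.04, 0, 0, 0, 0, 0],
    [0.7, 0.05, 0, 0, 0, 0, 0],
    [0.7, 0.06, 0, 0, 0, 0, 0],
    [0.7, 0.06, 0, 0, 0, 0, 0],
    [0.7, 0.06, 0, 0, 0, 0, 0]
  ]
}}

```text
clock: 15.15
tcp_pos: [0.5577, 0.0775, 0.0206]
orientation: [3.137, -0.112, -0.016]
contact_force: [-14.4, 1.0, 11.8]
grip_width: 0.0603
```

```bash
python3 -c "
from h import *; st(); grab('wrist','w5')
im=cv2.imread('pics/w5.png')[0:260,80:560];cv2.imwrite('pics/w5c.png',cv2.resize(im,None,fx=1.65,fy=1.65,interpolation=cv2.INTER_CUBIC))"
```

```text
t 15.15 jig tcp mm [-33.  -14.8  20.6] F [-14.4   0.   11.8] M [ 0.07  2.83 -0.2 ] toolx yaw rel jig deg 0.04 tilt [-0.01   0.003 -1.   ] j [ 0.04  0.63 -0.38  1.95  0.37  0.64 -2.21] w 0.06033499009262445
```

View pics/w5c.png

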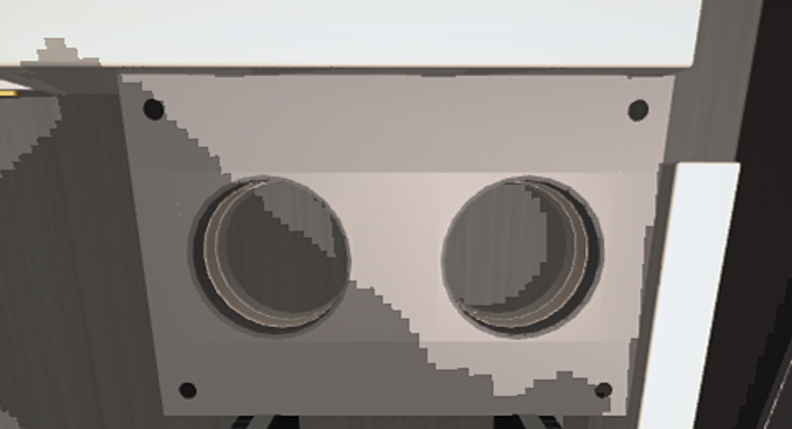

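The stack's edges are straight, its holes concentric, and its right edge lies along the stop. Next I measure the fence travel from the fence edge and the pointer.

```bash
python3 - <<'E'
from h import *
d=load('w5');x,y,a=np.load('jig.npy');Q=R.from_euler('z',-a)
J=lambda uv,z:(Q.apply(ray(d,uv,z)-[x,y,0])*1000).round(1)
u=lambda p:[[80+q[0]/1.65,q[1]/1.65] for q in p]
print('fence edge',J(u([[150,67],[640,67]]),.043).tolist())
print('top plate far',J(u([[120,75],[672,75]]),.036).tolist(),'near',J(u([[165,414],[625,414]]),.036).tolist())
s=grab('scene','s2');im=s['pixels'];
P=Q.inv().apply([[.05,.08,.03],[.0625,.09,.012]])+[x,y,0];print(proj(s,P))
c=proj(s,P)[1].astype(int)
A=cv2.resize(im[c[1]-25:c[1]+25,c[0]-40:c[0]+40,::-1],None,fx=9,fy=9,interpolation=cv2.INTER_CUBIC)
B=cv2.resize(d['pixels'][0:110,0:180,::-1],None,fx=4,fy=4,interpolation=cv2.INTER_CUBIC)
B=cv2.copyMakeBorder(B,0,0,0,0,cv2.BORDER_CONSTANT);print(A.shape,B.shape)
v=np.vstack([A[100:-100],np.resize(B[:340],(340,720,3))]);cv2.imwrite('pics/c2.png',v);print(v.shape)
E
```

```text
fence edge [[58.1, 34.9, 43.0], [58.1, -63.1, 43.0]]
top plate far [[58.1, 44.7, 36.0], [58.1, -73.4, 36.0]] near [[-21.1, 45.1, 36.0], [-21.2, -73.3, 36.0]]
[[322.60387375 246.00186077]
 [321.64804117 253.71388916]]
(450, 720, 3) (440, 720, 3)
(590, 720, 3)
```

View pics/c2.png

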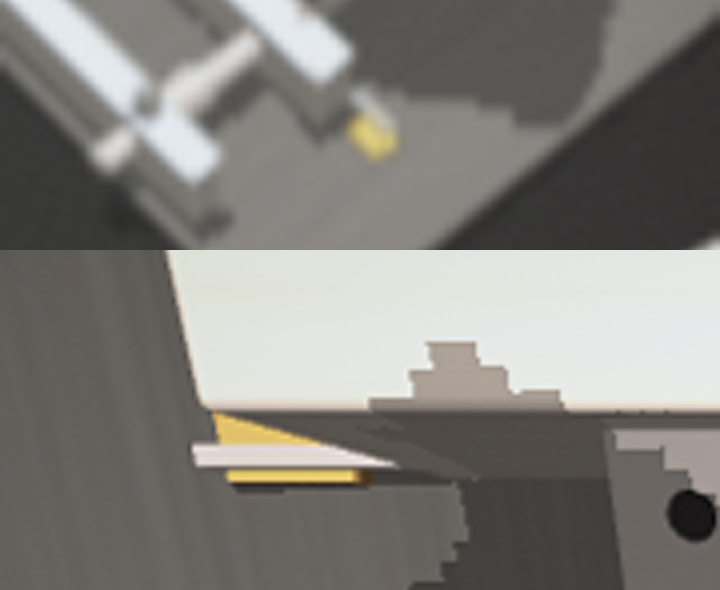

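The pointer stands just inside the near edge of the brass strip (fence about 8.1 mm, 6.5 N). The tool also carries 12 N of vertical friction load. I relieve that slightly and advance to mid-band.

Request:
{"name": "send_rows", "arguments": {
  "deltas": [
    [0.7, 0.003, 0, -0.004, 0, 0, 0],
    [0.7, 0.006, 0, -0.004, 0, 0, 0],
    [0.7, 0.006, 0, -0.004, 0, 0, 0],
    [0.7, 0.006, 0, -0.004, 0, 0, 0]
  ]
}}

```text
clock: 15.58
tcp_pos: [0.5593, 0.0774, 0.0207]
orientation: [3.138, -0.112, -0.014]
contact_force: [-10.3, 2.5, 2.6]
grip_width: 0.06
```

```bash
python3 -c "from h import *; st()"
```

```text
t 15.58 jig tcp mm [-31.5 -14.8  20.7] F [-10.4   1.7   2.6] M [ 0.12  2.08 -0.13] toolx yaw rel jig deg 0.04 tilt [-0.009  0.002 -1.   ] j [ 0.05  0.63 -0.38  1.94  0.37  0.64 -2.21] w 0.059955884435386936
```

Request:
{"name": "send_rows", "arguments": {
  "deltas": [
    [0.7, 0.005, 0, -0.001, 0, 0, 0],
    [0.7, 0.01, 0, -0.002, 0, 0, 0],
    [0.7, 0.015, 0, -0.003, 0, 0, 0],
    [0.7, 0.02, 0, -0.004, 0, 0, 0],
    [0.7, 0.02, 0, -0.004, 0, 0, 0],
    [0.7, 0.02, 0, -0.004, 0, 0, 0]
  ]
}}

```text
clock: 16.08
tcp_pos: [0.5615, 0.0772, 0.0208]
orientation: [3.138, -0.112, -0.017]
contact_force: [-11.2, 1.9, 0.4]
grip_width: 0.0599
```

```bash
python3 -c "from h import *; st()"
```

```text
t 16.08 jig tcp mm [-29.2 -14.8  20.8] F [-11.3   1.1   0.4] M [ 0.28  2.22 -0.16] toolx yaw rel jig deg 0.05 tilt [-0.01   0.002 -1.   ] j [ 0.05  0.64 -0.38  1.94  0.37  0.65 -2.21] w 0.059936572656790234
```

Request:
{"name": "send_rows", "arguments": {
  "deltas": [
    [0.7, 0, 0, 0, 0, 0, 0],
    [0.7, 0, 0, 0, 0, 0, 0],
    [0.7, 0, 0, 0, 0, 0, 0],
    [0.7, 0, 0, 0, 0, 0, 0],
    [0.7, 0, 0, 0, 0, 0, 0],
    [0.7, 0, 0, 0, 0, 0, 0],
    [0.7, 0, 0, 0, 0, 0, 0],
    [0.7, 0, 0, 0, 0, 0, 0],
    [0.7, 0, 0, 0, 0, 0, 0],
    [0.7, 0, 0, 0, 0, 0, 0],
    [0.7, 0, 0, 0, 0, 0, 0],
    [0.7, 0, 0, 0, 0, 0, 0],
    [0.7, 0, 0, 0, 0, 0, 0],
    [0.7, 0, 0, 0, 0, 0, 0],
    [0.7, 0, 0, 0, 0, 0, 0],
    [0.7, 0, 0, 0, 0, 0, 0],
    [0.7, 0, 0, 0, 0, 0, 0],
    [0.7, 0, 0, 0, 0, 0, 0],
    [0.7, 0, 0, 0, 0, 0, 0],
    [0.7, 0, 0, 0, 0, 0, 0]
  ]
}}

```text
clock: 17.75
tcp_pos: [0.5615, 0.0772, 0.0208]
orientation: [3.138, -0.111, -0.017]
contact_force: [-11.0, 1.6, 0.3]
grip_width: 0.0596
```

```bash
python3 - <<'E'
from h import *
st(); d=grab('wrist','w6')['pixels'][:,:,::-1]
s=grab('scene','s3')['pixels'][:,:,::-1]
A=cv2.resize(d[0:270,:560],(720,347),interpolation=cv2.INTER_AREA)
B=cv2.resize(s[190:270,280:380],(300,240),interpolation=cv2.INTER_CUBIC)
C=cv2.resize(d[0:80,0:140],(420,240),interpolation=cv2.INTER_CUBIC)
cv2.imwrite('pics/c3.png',np.vstack([A,np.hstack([B,C])]))
E
```

```text
t 17.75 jig tcp mm [-29.3 -14.8  20.8] F [-11.1   0.8   0.3] M [ 0.29  2.25 -0.08] toolx yaw rel jig deg 0.05 tilt [-0.01   0.002 -1.   ] j [ 0.05  0.64 -0.38  1.94  0.37  0.65 -2.21] w 0.059647269868392146
```

View pics/c3.png

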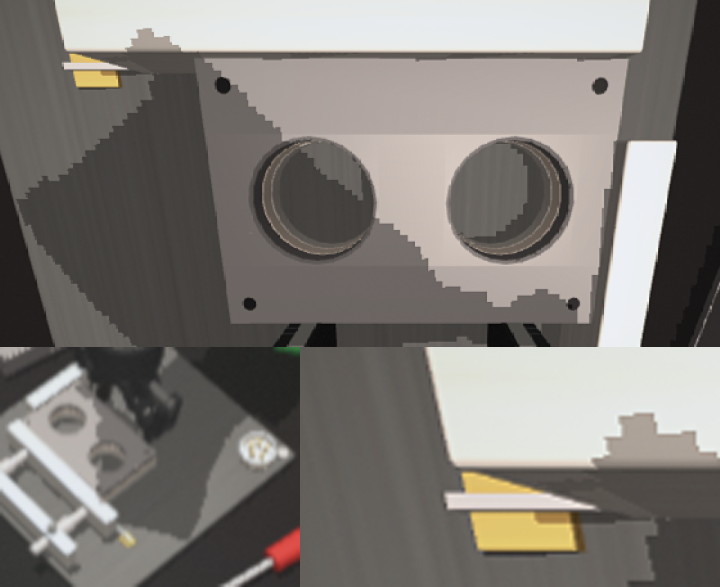

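```bash
python3 - <<'E'
from h import *
x,y,a=np.load('jig.npy');Q=R.from_euler('z',-a)
w=load('w6');J=lambda uv,z:(Q.apply(ray(w,uv,z)-[x,y,0])*1000).round(1)
g=cv2.cvtColor(w['pixels'],cv2.COLOR_RGB2GRAY).astype(int)
for v in (120,150,180,200):
    print(v,list(zip(range(455,505,2),g[v,455:505:2].tolist())))
k=560/720;s=270/347
print('plate R edge',J([[628*k,58*s],[590*k,322*s]],.036).tolist(),'stop',J([[627*k,142*s],[600*k,322*s]],.042).tolist(),'fence',J([[300*k,52*s]],.043).tolist(),'far edge',J([[400*k,58*s]],.036).tolist())
E
```

```text
120 [(455, 187), (457, 186), (459, 186), (461, 185), (463, 184), (465, 184), (467, 183), (469, 183), (471, 182), (473, 182), (475, 185), (477, 101), (479, 76), (481, 77), (483, 76), (485, 72), (487, 189), (489, 238), (491, 238), (493, 238), (495, 237), (497, 238), (499, 238), (501, 238), (503, 238)]
150 [(455, 185), (457, 185), (459, 185), (461, 184), (463, 184), (465, 183), (467, 184), (469, 128), (471, 104), (473, 106), (475, 75), (477, 78), (479, 76), (481, 87), (483, 214), (485, 239), (487, 239), (489, 239), (491, 239), (493, 238), (495, 238), (497, 239), (499, 238), (501, 238), (503, 238)]
180 [(455, 185), (457, 184), (459, 184), (461, 182), (463, 182), (465, 182), (467, 126), (469, 99), (471, 75), (473, 78), (475, 76), (477, 101), (479, 231), (481, 239), (483, 239), (485, 239), (487, 239), (489, 239), (491, 239), (493, 239), (495, 239), (497, 238), (499, 238), (501, 239), (503, 238)]
200 [(455, 182), (457, 183), (459, 182), (461, 182), (463, 181), (465, 186), (467, 80), (469, 78), (471, 78), (473, 71), (475, 183), (477, 239), (479, 239), (481, 239), (483, 239), (485, 239), (487, 239), (489, 239), (491, 239), (493, 239), (495, 238), (497, 238), (499, 239), (501, 238), (503, 238)]
plate R edge [[62.0, -73.9, 36.0], [-17.3, -73.5, 36.0]] stop [[39.8, -73.7, 42.0], [-14.4, -73.5, 42.0]] fence [[61.9, 14.4, 43.0]] far edge [[62.0, -11.2, 36.0]]
```

Request:
{"name": "send_rows", "arguments": {
  "deltas": [
    [0.7, 0, 0, 0, 0, 0, 0],
    [0.7, 0, 0, 0, 0, 0, 0],
    [0.7, 0, 0, 0, 0, 0, 0],
    [0.7, 0, 0, 0, 0, 0, 0],
    [0.7, 0, 0, 0, 0, 0, 0],
    [0.7, 0, 0, 0, 0, 0, 0],
    [0.7, 0, 0, 0, 0, 0, 0],
    [0.7, 0, 0, 0, 0, 0, 0],
    [0.7, 0, 0, 0, 0, 0, 0],
    [0.7, 0, 0, 0, 0, 0, 0],
    [0.7, 0, 0, 0, 0, 0, 0],
    [0.7, 0, 0, 0, 0, 0, 0],
    [0.7, 0, 0, 0, 0, 0, 0],
    [0.7, 0, 0, 0, 0, 0, 0],
    [0.7, 0, 0, 0, 0, 0, 0],
    [0.7, 0, 0, 0, 0, 0, 0],
    [0.7, 0, 0, 0, 0, 0, 0],
    [0.7, 0, 0, 0, 0, 0, 0],
    [0.7, 0, 0, 0, 0, 0, 0],
    [0.7, 0, 0, 0, 0, 0, 0]
  ]
}}

```text
clock: 19.52
tcp_pos: [0.5615, 0.0772, 0.0207]
orientation: [3.138, -0.112, -0.017]
contact_force: [-10.6, 2.3, -1.0]
grip_width: 0.0597
```

```bash
python3 -c "from h import *; st(); r.hand_in()"
```

```text
t 19.52 jig tcp mm [-29.3 -14.8  20.7] F [-10.7   1.5  -1. ] M [ 0.32  2.19 -0.13] toolx yaw rel jig deg 0.05 tilt [-0.01   0.002 -1.   ] j [ 0.05  0.64 -0.38  1.94  0.37  0.65 -2.21] w 0.05968428594863048
the job is handed in; nothing more can be done
```

The three plates are squared against the fence and side stop. I handed the job in with the gripper still pressing the stack, at 19.5 s on the robot's clock. I pushed the stack to the fence, then against the side stop at about 10 N, and then pressed it into the fence with the fingers open.

- **Press force:** the fence is pushed back about 11.9 mm, roughly 9.5 N, with the pointer over the middle of the brass strip. The press was steady from 16.1 to 19.5 s, with the wrist reading 10.6–11.3 N.
- **Flushness:** the top plate's edge and the stop face agree within about 0.3 mm. The far edge sits on the fence, and the holes of all three plates line up. The lower plates' edges were judged by eye only.
- **Disagreements:**
  - During the approach the wrist briefly read 14.4 N because the fingers were dragging down on the plates. The fence itself was then at about 6.5 N, and I relieved the drag before the hold.
  - The wrist still reads 1–2 N above the spring estimate, probably from plate friction.
- **Other things on the bench:** I touched none of them. The dish, screw box and screwdriver looked unmoved in the wrist and scene views; I did not measure the rest.

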